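# Set the contact shoe of a plating stand with a gauge blade

## Task

Slide the gauge's steel blade flat along the deck of the plating stand under the copper contact shoe until its end stands out about a centimetre beyond the shoe, then turn the red knob clockwise until the gauge just drags: the sprung shoe should press on the blade with about 5 N, neither loose nor clamped hard. Leave the gauge lying there under the shoe and let go of everything, without disturbing the beaker, the jar or the dish.

Things in the scene. Friction and masses are not known exactly. Their poses are not given: they have to be found in the camera images.
- stand: Plating contact stand, fixed to the bench. Origin on the table under the vertical axis of knob and shoe; z up; the gauge is slid in from its -x side towards +x. Two aluminium posts at y = +-37 mm (12 mm wide, 18 mm in x) carry a beam (22 mm in x, 90 mm in y, z = 59 to 74 mm). The round copper shoe, 18 mm across, hangs under the beam on the axis; the blade goes between the posts, under it.
- deck_in (a point): Middle of the upper -x edge of the stand's flat grey deck, on the copper strip, 150 mm before the knob's axis; axes as the stand's. The deck's top is level, 18 mm above the table, 195 mm long (x) and 90 mm wide (y), wholly smooth.
- knob_grip (a point): Centre of the red bar of the adjusting knob, on the screw axis, 97.5 mm above the table. Bar 44 mm long (point x), 12 mm thick (point y), 33 mm high; below it a brass collar and the beam (top 23.5 mm under this point). Clockwise from above lowers the shoe 2 mm per rad; 0 to 0.5 rad from the upper stop at the start, 5 rad in all. Stays where left; takes 0.06 N m, shoe contact cannot be felt in it.
- screw: The screw with all it carries (brass holder, copper shoe). Origin on its axis, goes down with it. The shoe's sole lies 28.7 mm below this origin, give or take 1.5 mm: set differently every time, not measured. The shoe yields upward on a spring: no preload, 4 N for each mm the screw goes down after touching the blade. At the start the sole is 6.8 to 10.8 mm above the deck.
- gauge: Loose gauge, about 90 g: flat steel blade 140 x 20 x 5 mm with an upright blue grip fin. Origin on its underside below the fin's middle; x runs along the blade to its tip at x = +120 mm (tail at -20 mm); z up. Starts flat on the table. Drawing it along the deck while nipped takes about 1.2 times the shoe's press (1.0 to 1.4).
- gauge_grip (a point): Middle of the gauge's blue grip fin, 27 mm above the gauge's underside, 120 mm behind the blade's tip. The fin is 34 mm long (x, along the blade), 14 mm thick (y), from 5 to 46 mm above the underside.
- gauge_tip (a point): Middle of the end of the gauge's steel blade, 2.5 mm above its underside; x points on along the blade.
- beaker: Bystander: loose glass beaker, 84 mm across, 120 mm high; origin under its centre.
- jar: Bystander: loose amber jar with white cap, 52 mm across, 70 mm high; origin under its centre.
- dish: Bystander: loose white ceramic dish, 90 x 70 x 22 mm; origin under its centre.
There are look-alikes about, which are no part of the job. There is more than one size of the gauge; the one meant has the size given above. There is more than one size of the stand; the one meant has the size given above.

How it is judged:
By the outcome, as a careful person would: the job done as asked, in the order asked, and still so for the second after the job is handed in, with the robot touching nothing.
It also fails if it takes over 72 s, if anything falls off the work surface, if the arm or the gripper's body presses on something with over 40 N, if the wrist force passes 120 N, or if a joint passes its speed limit or range.

## Robot

A 6-joint arm with a two-finger parallel gripper is mounted at the origin on the work surface. World frame = base frame: x ahead of the robot, y to its left, z up, the work surface at z = 0. Lengths are in mm, angles in rad, forces in N, time in s.
With the tool pointing down it reaches from about 350 to 975 mm from the base axis. Payload 7.1 kg.
Tool frame: the origin (TCP) lies at the very end of the fingers, on their centre line; the grasp point (between the pads) lies ctrl.hold_point_z behind it (ctrl.hold_point_z is the distance from the TCP to the grasp point, in mm); z points along the fingers, y is the line along which they close (so a half turn about z gives the same grasp; the last joint's range is limited). The gripper opens to 88 mm and grips with 3 to 60 N. Pads are 20 mm wide; open, the fingers measure 115 mm over their backs; the gripper's body (75 mm by 178 mm) begins 61 mm behind the grasp point.
Start: joints at [-1.22, 0.423, 1.63, -0, 1.089, -0.019], TCP at [225.909, -582.726, 222.675] pointing down, gripper open.
Joint ranges: [-3, 3], [-0.9, 2.11], [0.09, 2.58], [-1.31, 4.45], [0.11, 2.69], [-2.54, 2.54]. Speed limits (rad/s): [2.39, 2.39, 3.01, 3.14, 3.14, 3.14].

## Interface

Orientations are given as a rotation vector (axis times angle).
In Python, from workcell import ctrl gives the robot as it stands. The module is installed in compiled form; this text tells all that it offers.
- The arm moves only by the shell command python3 -m creep 'ROWS'. ROWS is JSON, a list of rows, each an object with "translation": the shift along the tool's x, y, z in mm, a list of three; "angular": the turn, a rotation vector about the tool's x, y, z in rad, a list of three; "jaw": the opening, from 0 (shut) to 1 (fully open). A call has exactly 8 rows; each row is the pose to reach, as a shift and turn from the pose commanded when the call began, along the tool's axes at that moment; what a row does not reach only later rows make up. A row lasts 1/8 s, in which the tool goes at most 62.5 mm and 10.7 degrees, less where a joint would pass 70% of its speed; a pose out of reach is approached as far as the arm can. A call with a gripper value outside its range is refused whole. The fingers move at their own pace and stop on an object; the grip force is fixed at half the most. Time passes only in rows, so rows that repeat a pose let the fingers close, or fill a call up. It gives the time, the measured TCP pose, the force, the opening and the grip force at its end, in the units of the state.
- ctrl.get_obs(): the state, without advancing time (a new reading comes with each control period).
- ctrl.get_image(name): name is "side" or "top" or "wrist"; returns the picture (420x560x3 uint8, red, green, blue); there is no depth.
- ctrl.camera_info(name): a dict with "camera_matrix" (3x3 intrinsics, pixels), "world_from_camera" (4x4, takes a point from camera to world coordinates). Camera axes: x right, y up, looking along -z (the intrinsics and any distortion apply to the point x, -y, -z); pixel columns grow to the right and rows downward; lengths in mm; the calibration is good to about 2 mm. The wrist camera is an equidistant fisheye: a pixel r from the principal point sees the ray r / f radians off the axis. A picture is of the moment at which its call begins: read the wrist's pose just before it. camera_info takes no time and is no camera call; for the wrist camera it gives the pose at the moment of the call.
- ctrl.close_job(): hands the job in; it is judged then, once.
Trained networks look in the newest picture that a camera, given by its name, has taken for a name from the list of things; names that differ only in an ending like _2 or _b are one class to them, and where a whole thing is asked for, a point or a joint stands for the part that bears it (a point fixed in the world has none). Each returns a list of dicts, best first, with "score" (0 to 1); they miss things now and then, are a little off and sometimes report something else, mostly with a low value. They report only what shows in the picture. A call takes as long as a camera call. They do not tell look-alikes from the thing itself.
- ctrl.look_for(camera, label): "rect" ([left, top, right, bottom] in pixels, round what is visible of it).
The state is a dict: "t": time; "qpos": joint angles; "qvel": joint speeds; "joint_torque": joint torques, N m; "ee_pos": TCP position; "orientation": TCP orientation; "ft_force": force on the tool from outside, world axes, zero at the start; "moment": the same for the moment, N m; "width": finger opening in mm; "grasp_force": force on a finger pad.
Only numpy, scipy, OpenCV 4.12 (cv2) and the standard library are available. Lean on these libraries where they do the work, as an engineer would, in place of code of your own. Each camera call takes 0.05 s, during which the arm holds its last target. There are 200 camera calls.

## Working session

There is one attempt and no reset: what is moved stays moved. The work goes in short steps, Python scripts to look and compute and a shell command to move; the robot and the scene stay as the last step left them, time stands still between calls to the robot, and variables do not carry over. Pictures are saved under pics/ and viewed, at most 10 in all, crops included, and the job is handed in when it is done.

```bash
mkdir -p pics
cat > h.py <<'E'
import numpy as np, cv2
from workcell import ctrl
def snap(n,f):
    im=ctrl.get_image(n); cv2.imwrite('pics/'+f,im[:,:,::-1]); return im
def ray(n,px,info=None):
    i=info or ctrl.camera_info(n); K=np.array(i['camera_matrix']); T=np.array(i['world_from_camera'])
    x=(px[0]-K[0,2])/K[0,0]; y=(px[1]-K[1,2])/K[1,1]
    if n=='wrist':
        r=np.hypot(x,y); s=np.sin(r)/r if r>1e-9 else 1; d=np.array([x*s,y*s,np.cos(r)])
    else: d=np.array([x,y,1.])
    return T[:3,3], T[:3,:3]@(d*[1,-1,-1])
def atz(n,px,z,info=None):
    o,d=ray(n,px,info); return o+d*(z-o[2])/d[2]
def proj(n,p,info=None):
    i=info or ctrl.camera_info(n); K=np.array(i['camera_matrix']); T=np.array(i['world_from_camera'])
    c=T[:3,:3].T@(np.array(p,float)-T[:3,3])*[1,-1,-1]
    if n=='wrist':
        r=np.hypot(c[0],c[1]); a=np.arctan2(r,c[2]); v=c[:2]/r*a
    else: v=c[:2]/c[2]
    return v*[K[0,0],K[1,1]]+K[:2,2]
E
python3 - <<'E'
from h import *
np.set_printoptions(precision=2,suppress=True)
print(ctrl.hold_point_z)
for n in ['top','side']:
    snap(n,n+'0.png')
    print(ctrl.camera_info(n))
    for l in ['stand','gauge','knob_grip','beaker','jar','dish']:
        print(n,l,[(np.round(r['rect']).tolist(),round(r['score'],2)) for r in ctrl.look_for(n,l)[:4]])
a=cv2.imread('pics/top0.png')
print(ctrl.get_obs())
E
```

```text
18.700000000000003
{'camera_matrix': array([[514.4 ,   0.  , 278.89],
       [  0.  , 514.4 , 208.01],
       [  0.  ,   0.  ,   1.  ]]), 'world_from_camera': array([[  -0.02,    0.98,   -0.19,  391.67],
       [  -1.  ,   -0.02,    0.01,  -23.39],
       [   0.01,    0.19,    0.98, 1284.3 ],
       [   0.  ,    0.  ,    0.  ,    1.  ]])}
top stand [([252.0, 102.0, 292.0, 168.0], 0.93), ([269.0, 179.0, 320.0, 265.0], 0.77), ([384.0, 222.0, 394.0, 279.0], 0.19)]
top gauge [([383.0, 223.0, 395.0, 277.0], 0.97), ([418.0, 277.0, 454.0, 297.0], 0.58), ([365.0, 305.0, 397.0, 334.0], 0.49)]
top knob_grip [([263.0, 104.0, 272.0, 120.0], 0.59), ([287.0, 186.0, 295.0, 208.0], 0.49)]
top beaker [([135.0, 165.0, 171.0, 210.0], 0.78)]
top jar [([130.0, 273.0, 158.0, 296.0], 0.89)]
top dish [([345.0, 165.0, 386.0, 209.0], 0.73)]
{'camera_matrix': array([[538.76,   0.  , 273.96],
       [  0.  , 538.76, 207.96],
       [  0.  ,   0.  ,   1.  ]]), 'world_from_camera': array([[ -0.82,   0.27,  -0.51,  11.22],
       [ -0.58,  -0.41,   0.71, 785.48],
       [ -0.01,   0.87,   0.49, 673.68],
       [  
[... 195 characters left out ...]
15.0], 0.6), ([402.0, 189.0, 429.0, 202.0], 0.45)]
side knob_grip [([252.0, 186.0, 273.0, 207.0], 0.74), ([169.0, 185.0, 185.0, 198.0], 0.48)]
side beaker [([117.0, 241.0, 170.0, 313.0], 0.81)]
side jar [([216.0, 320.0, 253.0, 371.0], 0.71)]
side dish [([275.0, 182.0, 312.0, 204.0], 0.87)]
{'t': 0.7, 'qpos': array([-1.22,  0.42,  1.63, -0.  ,  1.09, -0.02]), 'qvel': array([-0., -0.,  0., -0., -0., -0.]), 'joint_torque': array([ -0.  , -54.44, -27.4 ,   0.06,   0.02,  -0.  ]), 'ee_pos': array([ 225.9 , -582.73,  222.69]), 'orientation': array([ 3.09,  0.58, -0.  ]), 'ft_force': array([-0.15,  0.37, -0.02]), 'moment': array([ 0.01, -0.02,  0.  ]), 'grasp_force': 0.0, 'width': 88.1272344181717}
```

View pics/top0.png

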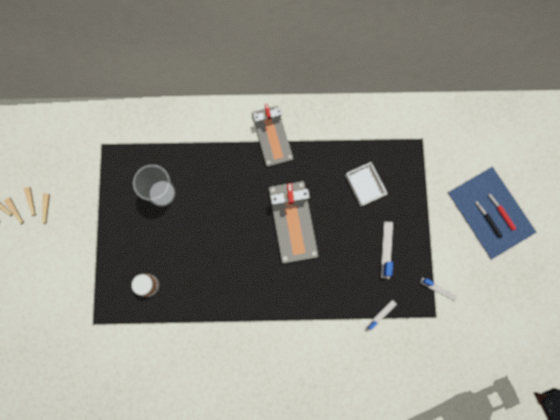

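View pics/side0.png

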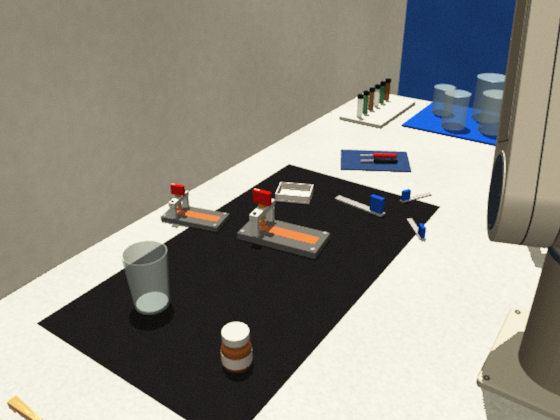

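The top view shows two stands: a large one at (293,222) and a small one at (272,135). It also shows three gauges: a long one at (388,250) and short ones at (437,288) and (381,315). I'll measure their sizes and confirm in an enlarged crop.

Run:
```python
from h import *
im=cv2.imread('pics/top0.png')
c=im[165:345,255:465]; cv2.imwrite('pics/crop1.png',cv2.resize(c,None,fx=3.3,fy=3.3,interpolation=cv2.INTER_CUBIC))
np.set_printoptions(precision=1,suppress=True)
hsv=cv2.cvtColor(im,cv2.COLOR_BGR2HSV)
def blobs(m,nm):
    n,l,s,ce=cv2.connectedComponentsWithStats(m.astype(np.uint8))
    for i in range(1,n):
        if s[i,4]>12: print(nm,s[i],ce[i], atz('top',ce[i],{'blue':46,'red':114,'cop':18}[nm]), cv2.minAreaRect(np.argwhere(l==i)[:,::-1].astype(np.float32)))
R=np.zeros(im.shape[:2],bool);R[90:345,240:465]=1
H,S,V=[hsv[...,i].astype(int) for i in range(3)]
blobs(R&(H>100)&(H<130)&(S>150)&(V>90),'blue')
blobs(R&((H<4)|(H>174))&(S>170)&(V>90),'red')
blobs(R&(H>=5)&(H<20)&(S>100)&(V>120),'cop')
```

```text
blue [385 263   8  12  81] [388.4 268.9] [ 477.2 -300.2   46. ] ((388.5, 268.5), (11.0, 7.0), 90.0)
blue [425 279   7   6  32] [428.2 281.2] [ 445.9 -393.8   46. ] ((428.2000732421875, 281.10003662109375), (6.708203315734863, 4.472135543823242), 26.56505012512207)
cop [265 120  17  38 291] [272.9 138.6] [818.8 -28.9  18. ] ((272.8500061035156, 138.0500030517578), (39.21223449707031, 8.538148880004883), 71.56504821777344)
cop [285 203  19  51 498] [294.2 228.5] [583.9 -77.7  18. ] ((293.5946044921875, 227.56756591796875), (50.96368408203125, 11.507928848266602), 80.53767395019531)
```

View pics/crop1.png

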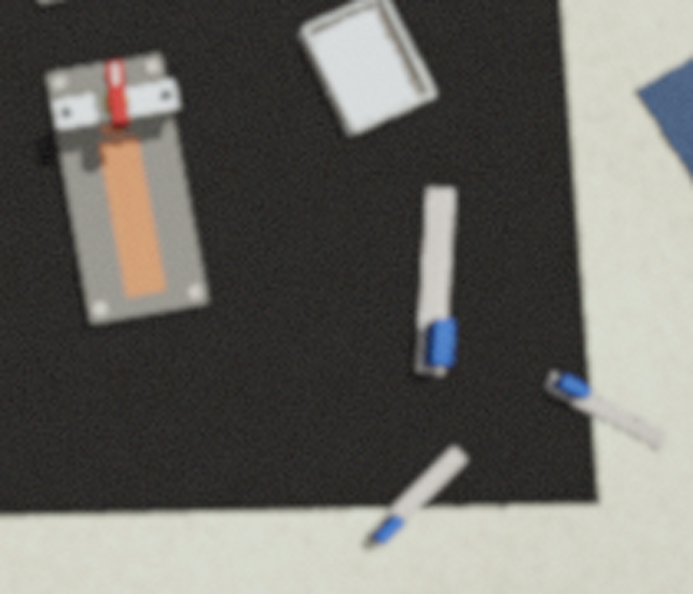

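The crop shows the large stand with deck corners at crop px (90,323), (208,302), (47,72) and (160,54). The long gauge runs from its tail at (430,375) to its tip at (441,187).

Run:
```python
from h import *
np.set_printoptions(precision=1,suppress=True)
f=lambda x,y,z: atz('top',(x/3.3+255-.35,y/3.3+165-.35),z)
bl,br,tl,tr=[f(*p,18) for p in [(90,323),(208,302),(47,72),(160,54)]]
print(bl,br,tl,tr, 'len',np.linalg.norm(tl-bl),np.linalg.norm(tr-br),'wid',np.linalg.norm(bl-br))
m=(tl+tr-bl-br)/2; print('yaw',np.arctan2(m[1],m[0]), 'in',(bl+br)/2)
tip=f(441,187,5); tail=f(430,375,5); print('tip',tip,'tail',tail,np.linalg.norm(tip-tail),np.arctan2(*(tip-tail)[1::-1]))
for a,b in [((658,440),(548,380)),((460,452),(370,545))]: print('small',np.linalg.norm(f(*a,5)-f(*b,5)))
for p in [(117,65),(117,125)]: print('knob end',f(*p,114))
e=(bl+br)/2; u=m/np.linalg.norm(m); print('axis',e+150*u)
```

```text
[499.9 -45.3  18. ] [ 513.8 -133.8   18. ] [692.4 -16.5  18. ] [ 705.  -103.5   18. ] len 194.61866389773434 193.55353159869068 wid 89.54966476329935
yaw 0.15267105015296764 in [506.8 -89.5  18. ]
tip [ 599.6 -316.4    5. ] tail [ 457.1 -299.5    5. ] 143.48993371569068 -0.118517096143736
small 91.2959855821666
small 96.50132810550619
knob end [673.8 -66.7 114. ]
knob end [630.4 -65.7 114. ]
axis [655.1 -66.7  18. ]
```

Sizes match: deck 194×90, blade 143 (the look-alikes are about 91–96). I now have the poses, so I'll work out the first move.

```bash
cat >> h.py <<'E'
from scipy.spatial.transform import Rotation as Ro
def go(x,y,z,yaw):
    o=ctrl.get_obs(); R=Ro.from_rotvec(o['orientation'])
    c=R.as_matrix()[:,0]; yaw0=np.arctan2(c[1],c[0])
    dy=(yaw-yaw0+np.pi/2)%np.pi-np.pi/2
    T=Ro.from_euler('z',yaw0+dy)*Ro.from_euler('x',np.pi)
    s=R.inv().apply(np.array([x,y,z])-o['ee_pos'])
    print('t',round(o['t'],2),'pos',np.round(o['ee_pos'],1),'yaw0',round(yaw0,3),'q6',round(o['qpos'][5],2),'w',round(o['width'],1),'F',np.round(o['ft_force'],1))
    print('  shift',np.round(s,1),'turn',np.round((R.inv()*T).as_rotvec(),3))
E
python3 -c "
from h import *
go(477,-301,100,-.119); go(477,-301,9,-.119)"
```

```text
t 0.7 pos [ 225.9 -582.7  222.7] yaw0 0.37 q6 -0.02 w 88.1 F [-0.2  0.4 -0. ]
  shift [ 336.  -171.9  122.7] turn [0.    0.    0.489]
t 0.7 pos [ 225.9 -582.7  222.7] yaw0 0.37 q6 -0.02 w 88.1 F [-0.2  0.4 -0. ]
  shift [ 336.  -171.9  213.7] turn [0.    0.    0.489]
```

```bash
python3 -m creep '[{"translation":[50,-26,18],"angular":[0,0,0.07],"jaw":1},{"translation":[98,-50,36],"angular":[0,0,0.14],"jaw":1},{"translation":[146,-75,53],"angular":[0,0,0.21],"jaw":1},{"translation":[194,-99,71],"angular":[0,0,0.28],"jaw":1},{"translation":[242,-124,88],"angular":[0,0,0.35],"jaw":1},{"translation":[290,-148,106],"angular":[0,0,0.42],"jaw":1},{"translation":[336,-172,123],"angular":[0,0,0.489],"jaw":1},{"translation":[336,-172,123],"angular":[0,0,0.489],"jaw":1}]'
python3 - <<'E'
from h import *
i=ctrl.camera_info('wrist'); snap('wrist','w1.png')
go(477,-301,9,-.119)
print(proj('wrist',(477,-301,46),i),proj('wrist',(599,-316,5),i))
for l in ['gauge','gauge_tip','gauge_grip']: print(l,ctrl.look_for('wrist',l)[:2])
E
```

```text
t: 1.7
ee_pos: [478.3, -298.1, 98.5]
orientation: [-3.135, 0.18, 0.002]
ft_force: [-0.2, -0.3, 0.5]
width: 87.9
grasp_force: 0.0
t 1.75 pos [ 477.6 -299.6   99.2] yaw0 -0.115 q6 1.11 w 87.7 F [-0.3 -1.1  0.4]
  shift [-0.3  1.5 90.2] turn [-0.     0.001  0.004]
[276.88510717 229.80048596] [277.77124565  59.19203487]
gauge [{'rect': [374.6, 221.4, 457.1, 269.8], 'score': 0.86}, {'rect': [238.1, 289.3, 305.9, 364.7], 'score': 0.77}]
gauge_tip [{'rect': [263.1, 60.5, 296.0, 251.4], 'score': 0.89}, {'rect': [375.3, 223.0, 454.5, 272.3], 'score': 0.87}]
gauge_grip [{'rect': [263.1, 59.5, 291.0, 246.9], 'score': 0.74}, {'rect': [235.8, 285.4, 309.6, 363.3], 'score': 0.61}]
```

View pics/w1.png

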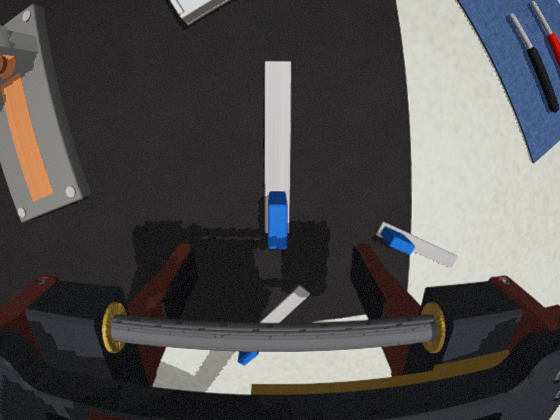

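The wrist view shows the long gauge's tip edge at (278,60) and its fin at (277,192–248), with both look-alikes clear of the fingers. Next I check the fin and tip positions.

Run:
```python
from h import *
np.set_printoptions(precision=1,suppress=True)
i=ctrl.camera_info('wrist')
for p,z in [((278,61),5),((265,62),5),((291,62),5),((277,192),46),((277,248),5),((277,248),46),((268,217),46)]: print(p,z,atz('wrist',p,z,i))
```

```text
(278, 61) 5 [ 596.4 -320.6    5. ]
(265, 62) 5 [ 596.8 -310.5    5. ]
(291, 62) 5 [ 594.5 -330.5    5. ]
(277, 192) 46 [ 502.3 -308.1   46. ]
(277, 248) 5 [ 442.9 -301.6    5. ]
(277, 248) 46 [ 460.9 -303.3   46. ]
(268, 217) 46 [ 485.2 -299.8   46. ]
```

```bash
python3 -c "
from h import *
go(478.5,-304,9,-.117)"
```

```text
t 1.9 pos [ 476.7 -301.9  100.1] yaw0 -0.12 q6 1.11 w 87.7 F [-0.9 -0.   0.2]
  shift [ 2.   1.8 91.1] turn [ 0.    -0.001 -0.003]
```

```bash
python3 -m creep '[{"translation":[2,2,30],"angular":[0,0,0],"jaw":1},{"translation":[2,2,65],"angular":[0,0,0],"jaw":1},{"translation":[2,2,91],"angular":[0,0,0],"jaw":1},{"translation":[2,2,91],"angular":[0,0,0],"jaw":0.6},{"translation":[2,2,91],"angular":[0,0,0],"jaw":0},{"translation":[2,2,91],"angular":[0,0,0],"jaw":0},{"translation":[2,2,91],"angular":[0,0,0],"jaw":0},{"translation":[2,2,91],"angular":[0,0,0],"jaw":0}]'
python3 -c "
from h import *
go(478.5,-304,9,-.117)"
```

```text
t: 2.9
ee_pos: [479.1, -303.3, 9.2]
orientation: [3.136, -0.187, 0.001]
ft_force: [0.2, 0.1, -0.8]
width: 41.2
grasp_force: 0.0
t 2.9 pos [ 479.1 -303.3    9.2] yaw0 -0.119 q6 1.1 w 41.2 F [ 0.2  0.1 -0.8]
  shift [-0.5  0.8  0.2] turn [ 0.    -0.001 -0.002]
```

```bash
python3 -m creep '[{"translation":[0,0,0],"angular":[0,0,0],"jaw":0},{"translation":[0,0,0],"angular":[0,0,0],"jaw":0},{"translation":[0,0,0],"angular":[0,0,0],"jaw":0},{"translation":[0,0,0],"angular":[0,0,0],"jaw":0},{"translation":[0,0,0],"angular":[0,0,0],"jaw":0},{"translation":[0,0,-15],"angular":[0,0,0],"jaw":0},{"translation":[0,0,-40],"angular":[0,0,0],"jaw":0},{"translation":[0,0,-65],"angular":[0,0,0],"jaw":0}]'
python3 -c "
from h import *
u=np.array([np.cos(.153),np.sin(.153)]);a=np.array([654.5,-66.5]);p=a-148*u;print(p)
go(*p,50,.153);go(*p,28,.153)"
```

```text
t: 3.9
ee_pos: [478.8, -303.2, 75.1]
orientation: [3.136, -0.187, 0.0]
ft_force: [0.8, 0.4, -0.9]
width: 14.1
grasp_force: 30.0
[508.22888942 -89.05575778]
t 3.9 pos [ 478.8 -303.2   75.1] yaw0 -0.119 q6 1.1 w 14.1 F [ 0.8  0.4 -0.9]
  shift [   3.8 -216.2   25. ] turn [ 0.    -0.    -0.272]
t 3.9 pos [ 478.8 -303.2   75.1] yaw0 -0.119 q6 1.1 w 14.1 F [ 0.8  0.4 -0.9]
  shift [   3.8 -216.2   47. ] turn [ 0.    -0.    -0.272]
```

```bash
python3 -m creep '[{"translation":[1,-45,0],"angular":[0,0,-0.06],"jaw":0},{"translation":[2,-95,0],"angular":[0,0,-0.12],"jaw":0},{"translation":[3,-145,0],"angular":[0,0,-0.18],"jaw":0},{"translation":[4,-190,5],"angular":[0,0,-0.24],"jaw":0},{"translation":[4,-216,15],"angular":[0,0,-0.272],"jaw":0},{"translation":[4,-216,25],"angular":[0,0,-0.272],"jaw":0},{"translation":[4,-216,25],"angular":[0,0,-0.272],"jaw":0},{"translation":[4,-216,25],"angular":[0,0,-0.272],"jaw":0}]'
python3 - <<'E'
from h import *
snap('wrist','w2.png')
u=np.array([np.cos(.153),np.sin(.153)]);p=np.array([654.5,-66.5])-148*u
go(*p,28,.153)
E
```

```text
t: 4.9
ee_pos: [508.6, -90.2, 49.0]
orientation: [3.132, 0.237, 0.001]
ft_force: [-0.6, -0.1, -1.2]
width: 14.1
grasp_force: 30.0
t 4.95 pos [508.6 -90.2  49. ] yaw0 0.151 q6 1.22 w 14.0 F [-0.1  0.2 -1.2]
  shift [-0.2 -1.2 21. ] turn [ 0.    -0.001 -0.002]
```

View pics/w2.png

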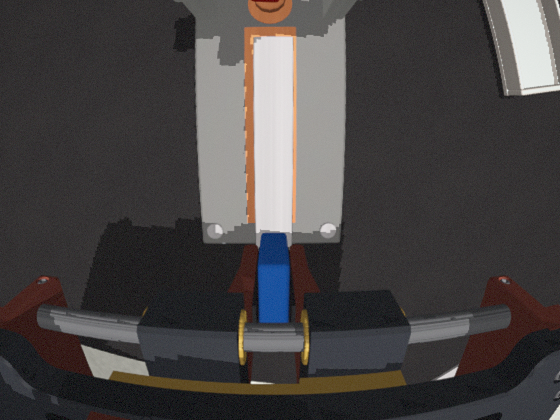

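The wrist view shows the blade over the deck, with its tip at (273,36), the deck edges at (196/346, row 40) and (206/339, row 240), and the shoe at (269,8).

Run:
```python
from h import *
np.set_printoptions(precision=1,suppress=True)
i=ctrl.camera_info('wrist'); print(i['camera_matrix'][0], i['world_from_camera'][:3,3])
b=.153;u=np.array([np.cos(b),np.sin(b)]);v=np.array([-u[1],u[0]]);a=np.array([654.5,-66.5])
for nm,p,z in [('tip',(273,36),45),('tipL',(253.5,37),45),('tipR',(293,37),45),('shoe',(269,12),30),('dL',(196,50),18),('dR',(346,50),18),('dL2',(203.5,220),18),('dR2',(341,220),18),('edge',(272,243),18),('stripL',(245,40),18),('stripR',(295,40),18)]:
    w=atz('wrist',p,z,i)[:2]-a; print(nm,w@u,w@v)
o=ctrl.get_obs()['ee_pos'][:2]-a; print('tcp',o@u,o@v)
```

```text
[325.2   0.  273.4] [587.2 -78.7 210.7]
tip -28.3417501581035 -1.6611676110211009
tipL -28.747101604301598 8.094674613851645
tipR -28.798704581797253 -11.664030295578735
shoe -10.306671408903133 0.5122113565177462
dL -28.595521267740324 43.878701697006726
dR -29.032748154198746 -44.650042537714924
dL2 -134.1213107982406 42.85201863118514
dR2 -134.31619326374178 -44.54456289525221
edge -149.73117949919796 -0.6659207369534517
stripL -24.023758874794204 14.668581047633788
stripR -24.202621476670792 -14.426888361452553
tcp -147.76611184957505 -1.1904244383015083
```

```bash
python3 -m creep '[{"translation":[0,-1.2,10],"angular":[0,0,0],"jaw":0},{"translation":[0,-1.2,18],"angular":[0,0,0],"jaw":0},{"translation":[0,-1.2,21.5],"angular":[0,0,0],"jaw":0},{"translation":[0,-1.2,21.5],"angular":[0,0,0],"jaw":0},{"translation":[0,-1.2,21.5],"angular":[0,0,0],"jaw":0.25},{"translation":[0,-1.2,21.5],"angular":[0,0,0],"jaw":0.25},{"translation":[0,-1.2,21.5],"angular":[0,0,0],"jaw":0},{"translation":[0,-1.2,21.5],"angular":[0,0,0],"jaw":0}]'
python3 -c "
from h import *
u=np.array([np.cos(.153),np.sin(.153)]);v=np.array([-u[1],u[0]]);p=np.array([654.5,-66.5])-96.5*u-.3*v
go(*p,27.2,.153)"
```

```text
t: 5.95
ee_pos: [508.3, -88.0, 27.2]
orientation: [3.132, 0.24, 0.0]
ft_force: [-0.8, 0.2, -0.3]
width: 14.0
grasp_force: 30.0
t 5.95 pos [508.3 -88.   27.2] yaw0 0.153 q6 1.22 w 14.0 F [-0.8  0.2 -0.3]
  shift [51.2  1.4  0.1] turn [ 0. -0. -0.]
```

```bash
python3 -m creep '[{"translation":[9,0.3,0],"angular":[0,0,0],"jaw":0},{"translation":[18,0.6,0],"angular":[0,0,0],"jaw":0},{"translation":[27,1,0],"angular":[0,0,0],"jaw":0},{"translation":[36,1,0],"angular":[0,0,0],"jaw":0},{"translation":[45,1,0],"angular":[0,0,0],"jaw":0},{"translation":[53,1,0],"angular":[0,0,0],"jaw":0},{"translation":[53,1,0],"angular":[0,0,0],"jaw":0},{"translation":[53,1,0],"angular":[0,0,0],"jaw":0}]'
python3 - <<'E'
from h import *
snap('wrist','w3.png')
u=np.array([np.cos(.153),np.sin(.153)]);v=np.array([-u[1],u[0]]);d=ctrl.get_obs()['ee_pos'][:2]-np.array([654.5,-66.5]);print(d@u,d@v)
c=np.array([653.5,-66.5])
go(*c,200,.153)
print(ctrl.look_for('wrist','knob_grip')[:2])
E
```

```text
t: 6.95
ee_pos: [561.7, -80.9, 27.3]
orientation: [3.132, 0.24, 0.003]
ft_force: [1.7, -0.1, 0.4]
width: 14.0
grasp_force: 30.0
-94.16095940878364 -0.049992765204802406
t 7.0 pos [561.4 -80.9  27.3] yaw0 0.153 q6 1.25 w 14.3 F [0.9 0.2 1.7]
  shift [  93.4   -0.2 -172.6] turn [ 0.    -0.001 -0.   ]
[{'rect': [238.7, 1.9, 305.5, 149.5], 'score': 0.77}]
```

View pics/w3.png

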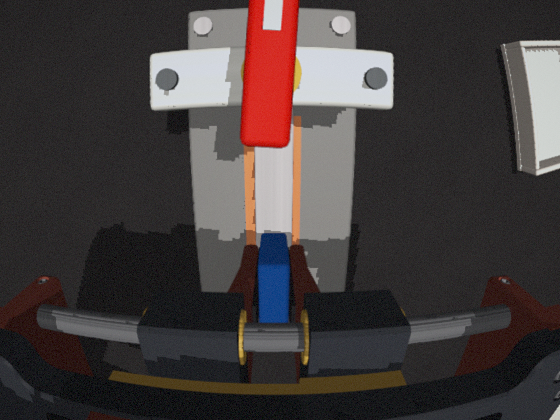

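The wrist view shows the blade passing under the beam. The red bar runs from its near end at (266,146) up to (274,0), slightly turned. Blade tip is hidden. I'll compute the knob's yaw and axis.

Run:
```python
from h import *
np.set_printoptions(precision=2,suppress=True)
i=ctrl.camera_info('wrist')
b=.153;u=np.array([np.cos(b),np.sin(b)]);v=np.array([-u[1],u[0]]);a=np.array([654.5,-66.5])
P=[]
for p,z in [((243,136),114),((250,1),114),((288,138),114),((297,1),114),((266,146),114),((167,78),74),((375,77),74),((150,53),74),((390,50),74),((153,108),74),((393,107),74),((203,26),18),((341,25),18)]:
    w=atz('wrist',p,z,i)[:2]-a; P.append(np.array([w@u,w@v])); print(p,P[-1])
print(np.arctan2(*(P[1]-P[0])[::-1]),np.arctan2(*(P[3]-P[2])[::-1]))
print(ctrl.get_obs()['qpos'])
```

```text
(243, 136) [-20.24   6.49]
(250, 1) [12.01  4.83]
(288, 138) [-20.75  -3.85]
(297, 1) [12.   -5.93]
(266, 146) [-22.62   1.21]
(167, 78) [-0.81 37.63]
(375, 77) [ -0.65 -36.8 ]
(150, 53) [ 9.32 44.28]
(390, 50) [ 10.09 -42.63]
(153, 108) [-11.45  43.32]
(393, 107) [-11.18 -43.98]
(203, 26) [33.54 36.43]
(341, 25) [ 33.94 -35.97]
-0.05120613056952495 -0.06335303444821269
[-0.16  0.63  1.85  0.    0.66  1.25]
```

```bash
python3 -m creep '[{"translation":[0,0,0],"angular":[0,0,0],"jaw":0.45},{"translation":[0,0,0],"angular":[0,0,0],"jaw":0.45},{"translation":[0,0,0],"angular":[0,0,0],"jaw":0.45},{"translation":[0,0,-60],"angular":[0,0,0],"jaw":0.45},{"translation":[0,0,-122],"angular":[0,0,-0.18],"jaw":0.45},{"translation":[40,0,-122],"angular":[0,0,-0.36],"jaw":0.45},{"translation":[92,0,-122],"angular":[0,0,-0.54],"jaw":0.45},{"translation":[92,0,-122],"angular":[0,0,-0.72],"jaw":0.45}]'
python3 -m creep '[{"translation":[0,0,0],"angular":[0,0,-0.18],"jaw":0.45},{"translation":[0,0,0],"angular":[0,0,-0.36],"jaw":0.45},{"translation":[0,0,0],"angular":[0,0,-0.54],"jaw":0.45},{"translation":[0,0,0],"angular":[0,0,-0.72],"jaw":0.45},{"translation":[0,0,0],"angular":[0,0,-0.9],"jaw":0.45},{"translation":[0,0,0],"angular":[0,0,-1.08],"jaw":0.45},{"translation":[0,0,0],"angular":[0,0,-1.26],"jaw":0.45},{"translation":[0,0,0],"angular":[0,0,-1.44],"jaw":0.45}]'
python3 - <<'E'
from h import *
go(653.7,-66.4,78.8,.095)
snap('wrist','w4.png')
E
```

```text
t: 8.05
ee_pos: [655.0, -66.4, 149.6]
orientation: [2.841, 1.337, 0.004]
ft_force: [-1.3, -0.5, -0.7]
width: 39.4
grasp_force: 0.0
t: 9.05
ee_pos: [651.4, -66.9, 149.0]
orientation: [-1.256, -2.879, 0.0]
ft_force: [0.6, 0.1, 1.3]
width: 39.8
grasp_force: 0.0
t 9.05 pos [651.4 -66.9 149. ] yaw0 2.319 q6 -0.87 w 39.8 F [0.6 0.1 1.3]
  shift [-1.2  2.  70.2] turn [-0.    -0.001 -0.918]
```

```bash
python3 -m creep '[{"translation":[0,0,0],"angular":[0,0,-0.18],"jaw":0.45},{"translation":[0,0,0],"angular":[0,0,-0.36],"jaw":0.45},{"translation":[0,0,0],"angular":[0,0,-0.54],"jaw":0.45},{"translation":[-1,1,0],"angular":[0,0,-0.72],"jaw":0.45},{"translation":[-1,1,10],"angular":[0,0,-0.9],"jaw":0.45},{"translation":[-1,1,25],"angular":[0,0,-0.918],"jaw":0.45},{"translation":[-1,1,50],"angular":[0,0,-0.918],"jaw":0.45},{"translation":[-1,1,70],"angular":[0,0,-0.918],"jaw":0.45}]'
python3 - <<'E'
from h import *
go(653.7,-66.4,78.8,.095)
E
```

```text
t: 10.1
ee_pos: [652.5, -66.9, 77.5]
orientation: [0.134, -3.137, -0.0]
ft_force: [-0.0, -0.0, -0.8]
width: 39.6
grasp_force: 0.0
t 10.1 pos [652.5 -66.9  77.5] yaw0 -3.056 q6 -1.78 w 39.6 F [-0.  -0.  -0.8]
  shift [-1.2  0.4 -1.3] turn [ 0.    -0.001 -0.01 ]
```

```bash
python3 -m creep '[{"translation":[-1,0,-1],"angular":[0,0,0],"jaw":0},{"translation":[-1,0,-1],"angular":[0,0,0],"jaw":0},{"translation":[-1,0,-1],"angular":[0,0,0],"jaw":0},{"translation":[-1,0,-1],"angular":[0,0,0],"jaw":0},{"translation":[-1,0,-1],"angular":[0,0,0.15],"jaw":0},{"translation":[-1,0,-1],"angular":[0,0,0.3],"jaw":0},{"translation":[-1,0,-1],"angular":[0,0,0.45],"jaw":0},{"translation":[-1,0,-1],"angular":[0,0,0.6],"jaw":0}]'
python3 -c "
from h import *
go(653.7,-66.4,78.8,.095);o=ctrl.get_obs();print(o['moment'],o['grasp_force'])"
```

```text
t: 11.1
ee_pos: [654.9, -65.8, 81.4]
orientation: [0.801, 3.036, 0.002]
ft_force: [-0.3, 6.2, 1.5]
width: 11.6
grasp_force: 32.2
t 11.1 pos [654.9 -65.8  81.4] yaw0 2.626 q6 -1.17 w 11.6 F [-0.3  6.2  1.5]
  shift [ 0.8 -1.1  2.6] turn [ 0.001  0.002 -0.611]
[ 0.82985217 -0.17509012  0.02548139] 32.21386408433318
```

```bash
python3 -m creep '[{"translation":[0,0,0],"angular":[0,0,0.175],"jaw":0},{"translation":[0,0,0],"angular":[0,0,0.35],"jaw":0},{"translation":[0,0,0],"angular":[0,0,0.525],"jaw":0},{"translation":[0,0,0],"angular":[0,0,0.7],"jaw":0},{"translation":[0,0,0],"angular":[0,0,0.875],"jaw":0},{"translation":[0,0,0],"angular":[0,0,1.05],"jaw":0},{"translation":[0,0,0],"angular":[0,0,1.225],"jaw":0},{"translation":[0,0,0],"angular":[0,0,1.4],"jaw":0}]'
python3 -c "
from h import *
u=np.array([np.cos(.153),np.sin(.153)]);v=np.array([-u[1],u[0]]);p=np.array([654.5,-66.5])-94.2*u
go(*p,27.2,.153);go(653.7,-66.4,78.8,.095)"
```

```text
t: 12.1
ee_pos: [654.7, -65.9, 81.4]
orientation: [2.571, 1.806, 0.003]
ft_force: [-1.7, 5.2, 2.8]
width: 11.5
grasp_force: 32.2
t 12.1 pos [654.7 -65.9  81.4] yaw0 1.225 q6 0.23 w 11.5 F [-1.7  5.2  2.8]
  shift [-45.8 -82.8  54.1] turn [ 0.    -0.002  1.072]
t 12.1 pos [654.7 -65.9  81.4] yaw0 1.225 q6 0.23 w 11.5 F [-1.7  5.2  2.8]
  shift [-0.8 -0.8  2.6] turn [ 0.    -0.002  1.13 ]
```

```bash
python3 -m creep '[{"translation":[0,0,0],"angular":[0,0,0],"jaw":0.45},{"translation":[0,0,0],"angular":[0,0,0],"jaw":0.45},{"translation":[0,0,0],"angular":[0,0,0],"jaw":0.45},{"translation":[0,0,-45],"angular":[0,0,0],"jaw":0.45},{"translation":[0,0,-45],"angular":[0,0,0.18],"jaw":0.45},{"translation":[-23,-41,-45],"angular":[0,0,0.36],"jaw":0.45},{"translation":[-46,-83,-45],"angular":[0,0,0.54],"jaw":0.45},{"translation":[-46,-83,-30],"angular":[0,0,0.72],"jaw":0.45}]'
python3 -c "
from h import *
u=np.array([np.cos(.153),np.sin(.153)]);v=np.array([-u[1],u[0]]);p=np.array([654.5,-66.5])-94.2*u
go(*p,27.2,.153)"
```

```text
t: 13.1
ee_pos: [557.4, -83.0, 110.5]
orientation: [-3.041, -0.785, 0.002]
ft_force: [0.7, 0.2, -0.1]
width: 39.7
grasp_force: 0.0
t 13.1 pos [557.4 -83.  110.5] yaw0 0.505 q6 0.9 w 39.7 F [ 0.7  0.2 -0.1]
  shift [ 4.6  0.2 83.3] turn [-0.001  0.001  0.352]
```

```bash
python3 -m creep '[{"translation":[4,0,20],"angular":[0,0,0.18],"jaw":0.45},{"translation":[4,0,30],"angular":[0,0,0.352],"jaw":0.45},{"translation":[4,0,60],"angular":[0,0,0.352],"jaw":0.45},{"translation":[4,0,82],"angular":[0,0,0.352],"jaw":0.45},{"translation":[4,0,82],"angular":[0,0,0.352],"jaw":0},{"translation":[4,0,82],"angular":[0,0,0.352],"jaw":0},{"translation":[4,0,82],"angular":[0,0,0.352],"jaw":0},{"translation":[4,0,82],"angular":[0,0,0.352],"jaw":0}]'
python3 -c "
from h import *
u=np.array([np.cos(.153),np.sin(.153)]);v=np.array([-u[1],u[0]]);p=np.array([654.5,-66.5])-94.2*u
go(*p,27.2,.153);print(ctrl.get_obs()['grasp_force'])"
```

```text
t: 14.1
ee_pos: [564.8, -80.8, 29.2]
orientation: [3.131, 0.249, 0.003]
ft_force: [0.0, -0.9, 4.0]
width: 13.9
grasp_force: 30.0
t 14.1 pos [564.8 -80.8  29.2] yaw0 0.159 q6 1.25 w 13.9 F [ 0.  -0.9  4. ]
  shift [-3.3 -0.4  2. ] turn [ 0.001 -0.002  0.006]
29.99813586473465
```

```bash
python3 -c "
from h import *
print(ctrl.get_obs()['ft_force'])"
python3 -m creep '[{"translation":[0,0,0],"angular":[0,0,0],"jaw":0},{"translation":[-0.4,0,0],"angular":[0,0,0],"jaw":0},{"translation":[-0.8,0,0],"angular":[0,0,0],"jaw":0},{"translation":[-1.2,0,0],"angular":[0,0,0],"jaw":0},{"translation":[-1.6,0,0],"angular":[0,0,0],"jaw":0},{"translation":[-2,0,0],"angular":[0,0,0],"jaw":0},{"translation":[-2.4,0,0],"angular":[0,0,0],"jaw":0},{"translation":[-2.8,0,0],"angular":[0,0,0],"jaw":0}]'
python3 -c "
from h import *
u=np.array([np.cos(.153),np.sin(.153)]);d=ctrl.get_obs()['ee_pos'][:2]-np.array([654.5,-66.5]);print(d@u)
snap('top','t2.png');print(ctrl.get_obs()['ft_force'])"
```

```text
[ 0.01398636 -0.8940624   4.00886181]
t: 15.1
ee_pos: [564.4, -81.0, 29.2]
orientation: [3.131, 0.249, 0.01]
ft_force: [7.0, 1.5, 1.7]
width: 13.5
grasp_force: 30.0
-91.23775787293779
[7.74013786 2.31167638 2.09415973]
```

```bash
python3 -m creep '[{"translation":[-0.4,0,0],"angular":[0,0,0],"jaw":0},{"translation":[-0.7,0,0],"angular":[0,0,0],"jaw":0},{"translation":[-1,0,0],"angular":[0,0,0],"jaw":0},{"translation":[-1.3,0,0],"angular":[0,0,0],"jaw":0},{"translation":[-1.6,0,0],"angular":[0,0,0],"jaw":0},{"translation":[-1.9,0,0],"angular":[0,0,0],"jaw":0},{"translation":[-2.2,0,0],"angular":[0,0,0],"jaw":0},{"translation":[-2.5,0,0],"angular":[0,0,0],"jaw":0}]'
python3 -c "
from h import *
u=np.array([np.cos(.153),np.sin(.153)]);d=ctrl.get_obs()['ee_pos'][:2]-np.array([654.5,-66.5]);print(d@u)
for k in range(3): ctrl.get_image('wrist');o=ctrl.get_obs();print(o['ft_force'][:2]@u,o['ft_force'][2],(o['ee_pos'][:2]-np.array([654.5,-66.5]))@u)"
```

```text
t: 16.15
ee_pos: [562.0, -81.6, 29.2]
orientation: [3.13, 0.249, 0.01]
ft_force: [8.2, 1.7, 1.0]
width: 14.0
grasp_force: 30.0
-93.68325520840773
8.878135388764532 0.5424141345131774 -93.7258084343005
8.58867508097615 1.1016767267336562 -93.73596917079885
8.459290272217128 2.214727359315031 -93.71961885380982
```

```bash
python3 -m creep '[{"translation":[0,0,0],"angular":[0,0,0],"jaw":0.45},{"translation":[0,0,0],"angular":[0,0,0],"jaw":0.45},{"translation":[0,0,0],"angular":[0,0,0],"jaw":0.45},{"translation":[0,0,-60],"angular":[0,0,0],"jaw":0.45},{"translation":[0,0,-100],"angular":[0,0,-0.18],"jaw":0.45},{"translation":[0,0,-100],"angular":[0,0,-0.36],"jaw":0.45},{"translation":[0,0,-100],"angular":[0,0,-0.54],"jaw":0.45},{"translation":[0,0,-100],"angular":[0,0,-0.72],"jaw":0.45}]'
python3 - <<'E'
from h import *
go(653.7,-66.2,80,1.225)
i=ctrl.camera_info('wrist'); snap('wrist','w5.png'); np.save('w5.npy',i['world_from_camera'])
F=[]
for k in range(6): ctrl.get_image('wrist');F.append(ctrl.get_obs()['ft_force'])
print(np.mean(F,0))
E
```

```text
t: 17.3
ee_pos: [558.3, -81.4, 128.2]
orientation: [-2.839, -1.345, 0.001]
ft_force: [-0.3, -0.6, 0.5]
width: 38.8
grasp_force: 0.0
t 17.3 pos [558.3 -81.4 128.2] yaw0 0.885 q6 0.52 w 38.8 F [-0.3 -0.6  0.5]
  shift [72.2 64.2 48.1] turn [-0.    0.   -0.34]
[0.1942157  0.09724428 0.29912843]
```

View pics/w5.png

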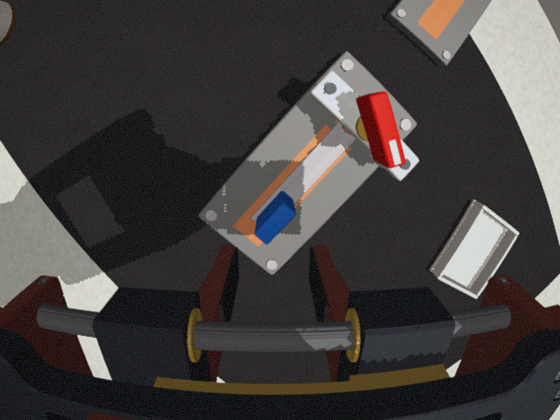

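The view shows the gauge lying flat on the deck with its fin at (274,218). The red bar runs from (372,97) to (393,163), and the dish is clear. Next is the bar's yaw.

Run:
```python
from h import *
np.set_printoptions(precision=2,suppress=True)
i=dict(ctrl.camera_info('wrist')); i['world_from_camera']=np.load('w5.npy')
im=cv2.imread('pics/w5.png'); h=cv2.cvtColor(im,cv2.COLOR_BGR2HSV)
for p,q in [((358,99),(376,160)),((384,93),(402,158))]:
    A,B=[atz('wrist',x,114,i)[:2] for x in (p,q)]; print(A,B,np.arctan2(*(A-B)[::-1]),(A+B)/2)
go(653.7,-66.2,80,1.225)
```

```text
[649.54 -41.89] [637.38 -75.33] 1.2221358849130493 [643.46 -58.61]
[663.91 -48.  ] [650.81 -84.09] 1.22259607605036 [657.36 -66.04]
t 17.65 pos [558.7 -81.4 128. ] yaw0 0.877 q6 0.53 w 39.3 F [ 0.5 -0.2  0.8]
  shift [72.5 63.3 48. ] turn [-0.    0.   -0.35]
```

Bar yaw is 1.222, as expected. I'll grasp it and back off 0.55 rad to calibrate the drag.

```bash
python3 -m creep '[{"translation":[36,32,0],"angular":[0,0,-0.175],"jaw":0.45},{"translation":[72,64,0],"angular":[0,0,-0.35],"jaw":0.45},{"translation":[72,64,0],"angular":[0,0,-0.35],"jaw":0.45},{"translation":[72,64,25],"angular":[0,0,-0.35],"jaw":0.45},{"translation":[72,64,48],"angular":[0,0,-0.35],"jaw":0.45},{"translation":[72,64,48],"angular":[0,0,-0.35],"jaw":0},{"translation":[72,64,48],"angular":[0,0,-0.35],"jaw":0},{"translation":[72,64,48],"angular":[0,0,-0.35],"jaw":0}]'
python3 -m creep '[{"translation":[0,0,0],"angular":[0,0,0],"jaw":0},{"translation":[0,0,0],"angular":[0,0,-0.14],"jaw":0},{"translation":[0,0,0],"angular":[0,0,-0.28],"jaw":0},{"translation":[0,0,0],"angular":[0,0,-0.42],"jaw":0},{"translation":[0,0,0],"angular":[0,0,-0.55],"jaw":0},{"translation":[0,0,0],"angular":[0,0,-0.55],"jaw":0},{"translation":[0,0,0],"angular":[0,0,-0.55],"jaw":0},{"translation":[0,0,0],"angular":[0,0,-0.55],"jaw":0.45}]'
python3 -c "
from h import *
u=np.array([np.cos(.153),np.sin(.153)]);p=np.array([654.5,-66.5])-95*u
go(*p,27.2,.153)"
```

```text
t: 18.65
ee_pos: [654.5, -67.0, 81.4]
orientation: [2.567, 1.81, 0.002]
ft_force: [0.4, 0.3, 0.1]
width: 13.0
grasp_force: 0.0
t: 19.65
ee_pos: [655.2, -66.9, 81.3]
orientation: [1.98, 2.436, 0.002]
ft_force: [1.2, 0.2, 3.3]
width: 18.6
grasp_force: 1.5
t 19.65 pos [655.2 -66.9  81.3] yaw0 1.776 q6 -0.33 w 18.6 F [1.2 0.2 3.3]
  shift [  5.6 -95.6  53.8] turn [ 0.002  0.003 -1.518]
```

```bash
python3 -m creep '[{"translation":[0,0,0],"angular":[0,0,0],"jaw":0.45},{"translation":[0,0,-25],"angular":[0,0,0],"jaw":0.45},{"translation":[0,0,-48],"angular":[0,0,0.18],"jaw":0.45},{"translation":[3,-48,-48],"angular":[0,0,0.36],"jaw":0.45},{"translation":[6,-95,-48],"angular":[0,0,0.54],"jaw":0.45},{"translation":[6,-95,-48],"angular":[0,0,0.72],"jaw":0.45},{"translation":[6,-95,-48],"angular":[0,0,0.9],"jaw":0.45},{"translation":[6,-95,-30],"angular":[0,0,1.08],"jaw":0.45}]'
python3 -c "
from h import *
u=np.array([np.cos(.153),np.sin(.153)]);p=np.array([654.5,-66.5])-95*u
go(*p,27.2,.153)
i=ctrl.camera_info('wrist'); snap('wrist','w6.png'); np.save('w6.npy',i['world_from_camera'])
print(ctrl.look_for('wrist','knob_grip')[:1])"
```

```text
t: 20.65
ee_pos: [560.3, -80.8, 110.7]
orientation: [2.955, 1.065, 0.002]
ft_force: [-0.5, 0.2, 0.5]
width: 39.7
grasp_force: 0.0
t 20.65 pos [560.3 -80.8 110.7] yaw0 0.692 q6 0.71 w 39.7 F [-0.5  0.2  0.5]
  shift [-0.   0.3 83.5] turn [ 0.001 -0.002  0.539]
[{'rect': [319.7, 79.9, 409.4, 143.9], 'score': 0.65}]
```

View pics/w6.png

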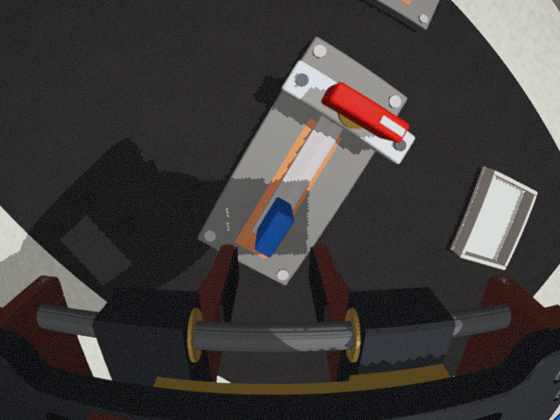

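The bar now runs from (333,92) to (402,132), so it has been turned back, and the gauge hasn't moved. I'll regrasp the gauge.

```bash
python3 -c "
from h import *
i=dict(ctrl.camera_info('wrist')); i['world_from_camera']=np.load('w6.npy')
for p,q in [((344,84),(408,121)),((328,103),(390,139))]:
    A,B=[atz('wrist',x,114,i)[:2] for x in (p,q)]; print(np.arctan2(*(A-B)[::-1]))"
python3 -m creep '[{"translation":[0,0,20],"angular":[0,0,0.18],"jaw":0.45},{"translation":[0,0,30],"angular":[0,0,0.36],"jaw":0.45},{"translation":[0,0,35],"angular":[0,0,0.539],"jaw":0.45},{"translation":[0,0,60],"angular":[0,0,0.539],"jaw":0.45},{"translation":[0,0,82.5],"angular":[0,0,0.539],"jaw":0.45},{"translation":[0,0,82.5],"angular":[0,0,0.539],"jaw":0},{"translation":[0,0,82.5],"angular":[0,0,0.539],"jaw":0},{"translation":[0,0,82.5],"angular":[0,0,0.539],"jaw":0}]'
python3 -m creep '[{"translation":[0,0,0],"angular":[0,0,0],"jaw":0},{"translation":[0,0,0],"angular":[0,0,0],"jaw":0},{"translation":[-0.5,0,0],"angular":[0,0,0],"jaw":0},{"translation":[-1,0,0],"angular":[0,0,0],"jaw":0},{"translation":[-1.5,0,0],"angular":[0,0,0],"jaw":0},{"translation":[-1.8,0,0],"angular":[0,0,0],"jaw":0},{"translation":[-2.1,0,0],"angular":[0,0,0],"jaw":0},{"translation":[-2.4,0,0],"angular":[0,0,0],"jaw":0}]'
cat > f.py <<'E'
from h import *
u=np.array([np.cos(.153),np.sin(.153)])
L=[]
for k in range(5):
    o=ctrl.get_obs(); L.append((o['ft_force'][:2]@u,(o['ee_pos'][:2]-np.array([654.5,-66.5]))@u)); ctrl.get_image('top')
print(np.round(L,2).tolist(),np.mean(L,0),o['ft_force'][2],o['t'])
E
python3 f.py
```

```text
1.8163579630299755
1.7934661008308097
t: 21.75
ee_pos: [560.5, -80.7, 28.7]
orientation: [3.131, 0.252, 0.002]
ft_force: [0.4, 0.1, 0.2]
width: 13.6
grasp_force: 30.0
t: 22.75
ee_pos: [559.8, -81.1, 28.7]
orientation: [3.131, 0.251, 0.007]
ft_force: [4.5, 1.6, 5.0]
width: 13.8
grasp_force: 30.0
[[4.73, -95.79], [5.15, -95.82], [5.34, -95.81], [5.44, -95.84], [4.39, -95.8]] [  5.01294789 -95.81046342] 4.769918688305058 22.95
```

```bash
python3 -m creep '[{"translation":[-0.3,0,0],"angular":[0,0,0],"jaw":0},{"translation":[-0.5,0,0],"angular":[0,0,0],"jaw":0},{"translation":[-0.7,0,0],"angular":[0,0,0],"jaw":0},{"translation":[-0.9,0,0],"angular":[0,0,0],"jaw":0},{"translation":[-1.1,0,0],"angular":[0,0,0],"jaw":0},{"translation":[-1.3,0,0],"angular":[0,0,0],"jaw":0},{"translation":[-1.5,0,0],"angular":[0,0,0],"jaw":0},{"translation":[-1.7,0,0],"angular":[0,0,0],"jaw":0}]'
python3 f.py
```

```text
t: 24.0
ee_pos: [558.2, -81.5, 28.7]
orientation: [3.131, 0.251, 0.008]
ft_force: [4.8, 1.5, 4.4]
width: 13.9
grasp_force: 30.0
[[5.0, -97.42], [5.26, -97.45], [4.79, -97.44], [5.46, -97.46], [5.61, -97.42]] [  5.22354391 -97.43686722] 5.454982798523638 24.2
```

```bash
python3 -m creep '[{"translation":[0,0,-0.8],"angular":[0,0,0],"jaw":0},{"translation":[0,0,-1.6],"angular":[0,0,0],"jaw":0},{"translation":[0,0,-1.6],"angular":[0,0,0],"jaw":0},{"translation":[-0.2,0,-1.6],"angular":[0,0,0],"jaw":0},{"translation":[-0.4,0,-1.6],"angular":[0,0,0],"jaw":0},{"translation":[-0.6,0,-1.6],"angular":[0,0,0],"jaw":0},{"translation":[-0.8,0,-1.6],"angular":[0,0,0],"jaw":0},{"translation":[-1,0,-1.6],"angular":[0,0,0],"jaw":0}]'
python3 f.py
```

```text
t: 25.25
ee_pos: [554.7, -81.3, 29.2]
orientation: [-3.131, -0.251, 0.0]
ft_force: [1.2, 0.3, -1.6]
width: 13.7
grasp_force: 30.0
[[1.21, -100.91], [0.34, -100.89], [0.7, -100.94], [0.04, -100.93], [0.94, -100.91]] [   0.64656918 -100.91455636] -2.0830499652427115 25.45
```

```bash
python3 -m creep '[{"translation":[0,0,0],"angular":[0,0,0],"jaw":0.45},{"translation":[0,0,0],"angular":[0,0,0],"jaw":0.45},{"translation":[0,0,0],"angular":[0,0,0],"jaw":0.45},{"translation":[0,0,-60],"angular":[0,0,0],"jaw":0.45},{"translation":[0,0,-110],"angular":[0,0,0],"jaw":0.45},{"translation":[50,0,-115],"angular":[0,0,0],"jaw":0.45},{"translation":[98,0,-115],"angular":[0,0,0],"jaw":0.45},{"translation":[98,0,-115],"angular":[0,0,0],"jaw":0.45}]'
python3 - <<'E'
from h import *
go(653.7,-66.2,80,1.785)
i=ctrl.camera_info('wrist'); snap('wrist','w7.png'); np.save('w7.npy',i['world_from_camera'])
E
```

```text
t: 26.5
ee_pos: [654.4, -65.3, 144.7]
orientation: [3.131, 0.252, 0.005]
ft_force: [-0.7, 0.0, -0.2]
width: 39.7
grasp_force: 0.0
t 26.5 pos [654.4 -65.3 144.7] yaw0 0.161 q6 1.29 w 39.7 F [-0.7  0.  -0.2]
  shift [-1.1  0.7 64.7] turn [-0.002 -0.003  1.517]
```

View pics/w7.png

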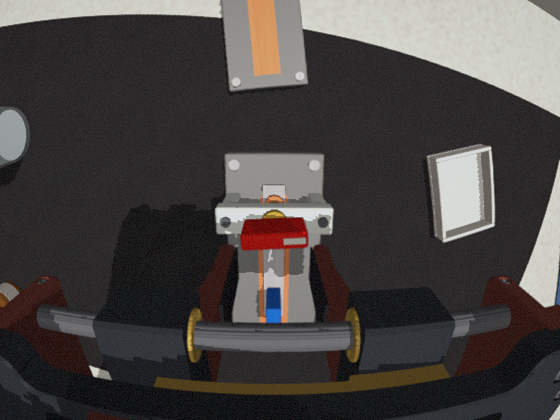

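The tip is visible beyond the beam at (273,185). The shoe rim is at row ~195 and the deck's far edge at row 154.

Run:
```python
from h import *
np.set_printoptions(precision=2,suppress=True)
i=dict(ctrl.camera_info('wrist')); i['world_from_camera']=np.load('w7.npy')
b=.153;u=np.array([np.cos(b),np.sin(b)]);v=np.array([-u[1],u[0]]);a=np.array([653.7,-66.4])
for n,p,z in [('tip',(273.5,185),23),('tipL',(262.5,185),23),('tipR',(285,185),23),('edge',(274,153.5),18),('shoe',(274,195),24)]:
    w=atz('wrist',p,z,i)[:2]-a; print(n,w@u,w@v)
c=cv2.imread('pics/w7.png')[145:215,215:335]; print(c[30:62:2,58].tolist())
for p,q in [((249,219),(303,217)),]:
    A,B=[atz('wrist',x,114,i)[:2] for x in (p,q)]; print(np.arctan2(*(A-B)[::-1]))
```

```text
tip 16.89211963713489 0.5635339203607499
tipL 16.82961399980851 10.38451738371092
tipR 16.975735505776804 -9.704494071479617
edge 44.58935121058875 0.3191367175138916
shoe 7.932967483935203 0.04996047071517672
[[139, 145, 146], [142, 145, 145], [142, 144, 146], [141, 144, 144], [143, 143, 144], [156, 154, 159], [191, 192, 196], [190, 190, 193], [187, 186, 189], [191, 191, 194], [57, 77, 124], [92, 143, 217], [90, 144, 219], [28, 70, 93], [88, 99, 102], [109, 112, 112]]
1.7698454465758957
```

```bash
python3 -m creep '[{"translation":[0,0,0],"angular":[0,0,-0.18],"jaw":0.45},{"translation":[0,0,0],"angular":[0,0,-0.36],"jaw":0.45},{"translation":[0,0,0],"angular":[0,0,-0.54],"jaw":0.45},{"translation":[0,0,0],"angular":[0,0,-0.72],"jaw":0.45},{"translation":[0,0,0],"angular":[0,0,-0.9],"jaw":0.45},{"translation":[0,0,0],"angular":[0,0,-1.08],"jaw":0.45},{"translation":[0,0,0],"angular":[0,0,-1.26],"jaw":0.45},{"translation":[0,0,0],"angular":[0,0,-1.44],"jaw":0.45}]'
python3 -c "
from h import *
go(653.9,-66.4,80,1.776)"
```

```text
t: 27.55
ee_pos: [649.6, -66.0, 143.8]
orientation: [-2.182, -2.258, 0.002]
ft_force: [-0.6, -0.9, -0.2]
width: 39.3
grasp_force: 0.0
t 27.55 pos [649.6 -66.  143.8] yaw0 1.605 q6 -0.15 w 39.3 F [-0.6 -0.9 -0.2]
  shift [-0.6  4.4 63.8] turn [-0.002 -0.    -0.171]
```

```bash
python3 -m creep '[{"translation":[0,3,10],"angular":[0,0,-0.171],"jaw":0.45},{"translation":[0,3,25],"angular":[0,0,-0.171],"jaw":0.45},{"translation":[0,3,45],"angular":[0,0,-0.171],"jaw":0.45},{"translation":[0,3,63],"angular":[0,0,-0.171],"jaw":0.45},{"translation":[0,3,63],"angular":[0,0,-0.171],"jaw":0},{"translation":[0,3,63],"angular":[0,0,-0.171],"jaw":0},{"translation":[0,3,63],"angular":[0,0,-0.171],"jaw":0},{"translation":[0,3,63],"angular":[0,0,-0.171],"jaw":0}]'
python3 -c "
from h import *
go(653.9,-66.4,80,1.776)"
python3 -m creep '[{"translation":[0,0,0],"angular":[0,0,0.12],"jaw":0},{"translation":[0,0,0],"angular":[0,0,0.24],"jaw":0},{"translation":[0,0,0],"angular":[0,0,0.36],"jaw":0},{"translation":[0,0,0],"angular":[0,0,0.48],"jaw":0},{"translation":[0,0,0],"angular":[0,0,0.48],"jaw":0},{"translation":[0,0,0],"angular":[0,0,0.48],"jaw":0},{"translation":[0,0,0],"angular":[0,0,0.48],"jaw":0.45},{"translation":[0,0,0],"angular":[0,0,0.48],"jaw":0.45}]'
python3 -c "
from h import *
u=np.array([np.cos(.153),np.sin(.153)]);p=np.array([653.7,-66.4])-101*u
go(*p,28.5,.153)"
```

```text
t: 28.55
ee_pos: [654.8, -65.8, 82.0]
orientation: [1.988, 2.432, 0.0]
ft_force: [-2.0, -0.8, 2.5]
width: 12.2
grasp_force: 30.0
t 28.55 pos [654.8 -65.8  82. ] yaw0 1.771 q6 -0.32 w 12.2 F [-2.  -0.8  2.5]
  shift [-0.4 -1.   2. ] turn [ 0.001  0.    -0.005]
t: 29.55
ee_pos: [654.6, -65.6, 81.1]
orientation: [2.509, 1.891, 0.0]
ft_force: [0.0, 0.3, 0.5]
width: 28.4
grasp_force: 0.0
t 29.55 pos [654.6 -65.6  81.1] yaw0 1.292 q6 0.16 w 28.4 F [0.  0.3 0.5]
  shift [-43.3 -92.4  52.6] turn [ 0.    -0.     1.139]
```

```bash
python3 -m creep '[{"translation":[0,0,-45],"angular":[0,0,0],"jaw":0.45},{"translation":[0,0,-45],"angular":[0,0,0.18],"jaw":0.45},{"translation":[-22,-46,-45],"angular":[0,0,0.36],"jaw":0.45},{"translation":[-43,-92,-45],"angular":[0,0,0.54],"jaw":0.45},{"translation":[-43,-92,-40],"angular":[0,0,0.72],"jaw":0.45},{"translation":[-43,-92,-35],"angular":[0,0,0.9],"jaw":0.45},{"translation":[-43,-92,-30],"angular":[0,0,1.08],"jaw":0.45},{"translation":[-43,-92,-25],"angular":[0,0,1.139],"jaw":0.45}]'
python3 -c "
from h import *
u=np.array([np.cos(.153),np.sin(.153)]);p=np.array([653.7,-66.4])-101*u
go(*p,28.5,.153)"
```

```text
t: 30.55
ee_pos: [554.3, -81.6, 106.1]
orientation: [-3.133, -0.234, -0.0]
ft_force: [0.5, -0.8, -0.7]
width: 39.5
grasp_force: 0.0
t 30.55 pos [554.3 -81.6 106.1] yaw0 0.149 q6 1.25 w 39.5 F [ 0.5 -0.8 -0.7]
  shift [-0.5  0.1 77.6] turn [ 0.    -0.    -0.004]
```

```bash
python3 -m creep '[{"translation":[0,0,30],"angular":[0,0,-0.004],"jaw":0.45},{"translation":[0,0,60],"angular":[0,0,-0.004],"jaw":0.45},{"translation":[0,0,77],"angular":[0,0,-0.004],"jaw":0.45},{"translation":[0,0,77],"angular":[0,0,-0.004],"jaw":0},{"translation":[0,0,77],"angular":[0,0,-0.004],"jaw":0},{"translation":[0,0,77],"angular":[0,0,-0.004],"jaw":0},{"translation":[0,0,77],"angular":[0,0,-0.004],"jaw":0},{"translation":[0,0,77],"angular":[0,0,-0.004],"jaw":0}]'
python3 f.py
python3 -m creep '[{"translation":[0.6,0,0],"angular":[0,0,0],"jaw":0},{"translation":[1.2,0,0],"angular":[0,0,0],"jaw":0},{"translation":[1.8,0,0],"angular":[0,0,0],"jaw":0},{"translation":[2.1,0,0],"angular":[0,0,0],"jaw":0},{"translation":[2.4,0,0],"angular":[0,0,0],"jaw":0},{"translation":[2.7,0,0],"angular":[0,0,0],"jaw":0},{"translation":[3,0,0],"angular":[0,0,0],"jaw":0},{"translation":[3.3,0,0],"angular":[0,0,0],"jaw":0}]'
python3 f.py
```

```text
t: 31.55
ee_pos: [555.1, -81.7, 30.3]
orientation: [3.132, 0.245, 0.003]
ft_force: [-0.7, 0.4, 6.3]
width: 14.0
grasp_force: 30.0
[[-0.6, -100.59], [-0.32, -100.63], [0.15, -100.59], [-0.2, -100.61], [-0.18, -100.63]] [  -0.22903737 -100.60867992] 7.4564803849121475 31.75
t: 32.8
ee_pos: [555.1, -81.5, 30.2]
orientation: [3.132, 0.246, -0.007]
ft_force: [-11.5, -4.9, 16.7]
width: 13.6
grasp_force: 30.0
[[-12.16, -100.54], [-11.75, -100.56], [-11.28, -100.57], [-11.79, -100.55], [-11.7, -100.56]] [ -11.73352097 -100.55606891] 17.233634096193036 33.0
```

```bash
python3 -m creep '[{"translation":[0,0,-0.5],"angular":[0,0,0],"jaw":0},{"translation":[0,0,-1],"angular":[0,0,0],"jaw":0},{"translation":[0,0,-1.5],"angular":[0,0,0],"jaw":0},{"translation":[0,0,-2],"angular":[0,0,0],"jaw":0},{"translation":[0,0,-2.5],"angular":[0,0,0],"jaw":0},{"translation":[0,0,-3],"angular":[0,0,0],"jaw":0},{"translation":[0,0,-3],"angular":[0,0,0],"jaw":0},{"translation":[0,0,-3],"angular":[0,0,0],"jaw":0}]'
python3 f.py
```

```text
t: 34.05
ee_pos: [557.1, -81.0, 32.1]
orientation: [-3.132, -0.245, 0.001]
ft_force: [-4.2, 0.0, -6.0]
width: 13.8
grasp_force: 30.0
[[-4.1, -98.48], [-3.23, -98.45], [-3.92, -98.35], [-4.6, -98.3], [-4.2, -98.33]] [ -4.00766662 -98.38079476] -6.205952965254447 34.25
```

```bash
python3 -m creep '[{"translation":[-0.5,0,0.5],"angular":[0,0,0],"jaw":0},{"translation":[-1.2,0,1],"angular":[0,0,0],"jaw":0},{"translation":[-1.8,0,1.2],"angular":[0,0,0],"jaw":0},{"translation":[-2.4,0,1.2],"angular":[0,0,0],"jaw":0},{"translation":[-2.8,0,1.2],"angular":[0,0,0],"jaw":0},{"translation":[-3.2,0,1.2],"angular":[0,0,0],"jaw":0},{"translation":[-3.5,0,1.2],"angular":[0,0,0],"jaw":0},{"translation":[-3.8,0,1.2],"angular":[0,0,0],"jaw":0}]'
python3 f.py
```

```text
t: 35.3
ee_pos: [554.7, -81.9, 31.5]
orientation: [3.132, 0.244, 0.003]
ft_force: [5.1, 1.1, -2.0]
width: 14.0
grasp_force: 30.0
[[5.17, -100.95], [5.5, -101.03], [4.52, -101.02], [4.97, -101.04], [4.94, -101.03]] [   5.01941197 -101.01216283] -2.621999682753244 35.5
```

```bash
python3 -m creep '[{"translation":[1,0,0],"angular":[0,0,0],"jaw":0},{"translation":[2,0,0],"angular":[0,0,0],"jaw":0},{"translation":[3,0,0],"angular":[0,0,0],"jaw":0},{"translation":[3.6,0,0],"angular":[0,0,0],"jaw":0},{"translation":[4.2,0,0],"angular":[0,0,0],"jaw":0},{"translation":[4.8,0,0],"angular":[0,0,0],"jaw":0},{"translation":[5.3,0,0],"angular":[0,0,0],"jaw":0},{"translation":[5.8,0,0],"angular":[0,0,0],"jaw":0}]'
python3 f.py
```

```text
t: 36.55
ee_pos: [555.7, -80.7, 30.3]
orientation: [-3.131, -0.244, 0.011]
ft_force: [-7.9, -2.6, 6.0]
width: 13.9
grasp_force: 30.0
[[-8.26, -99.77], [-8.17, -99.68], [-7.75, -99.72], [-6.94, -99.78], [-7.77, -99.7]] [ -7.77689893 -99.72818895] 5.6298984245826675 36.75
```

```bash
python3 -m creep '[{"translation":[0.3,0,-0.2],"angular":[0,0,0],"jaw":0},{"translation":[0.5,0,-0.4],"angular":[0,0,0],"jaw":0},{"translation":[0.8,0,-0.6],"angular":[0,0,0],"jaw":0},{"translation":[1,0,-0.8],"angular":[0,0,0],"jaw":0},{"translation":[1.2,0,-0.8],"angular":[0,0,0],"jaw":0},{"translation":[1.4,0,-0.8],"angular":[0,0,0],"jaw":0},{"translation":[1.6,0,-0.8],"angular":[0,0,0],"jaw":0},{"translation":[1.8,0,-0.8],"angular":[0,0,0],"jaw":0}]'
python3 f.py
```

```text
t: 37.8
ee_pos: [557.5, -80.1, 30.6]
orientation: [-3.131, -0.245, 0.012]
ft_force: [-6.2, -1.3, 0.6]
width: 13.8
grasp_force: 30.0
[[-6.33, -97.96], [-6.57, -97.95], [-6.39, -97.94], [-5.89, -97.91], [-6.98, -97.97]] [ -6.43345444 -97.94759662] -0.2193560466462181 38.0
```

Drag is 6.4 N with no vertical load, which gives a press of about 5 N. I'll relax the arm, let go and check the tip.

```bash
python3 -m creep '[{"translation":[-1,0,0],"angular":[0,0,0],"jaw":0},{"translation":[-2,0,0],"angular":[0,0,0],"jaw":0},{"translation":[-2,0,0],"angular":[0,0,0],"jaw":0},{"translation":[-2,0,0],"angular":[0,0,0],"jaw":0.45},{"translation":[-2,0,0],"angular":[0,0,0],"jaw":0.45},{"translation":[-2,0,0],"angular":[0,0,0],"jaw":0.45},{"translation":[-2,0,-55],"angular":[0,0,0],"jaw":0.45},{"translation":[-2,0,-115],"angular":[0,0,0],"jaw":0.45}]'
python3 -m creep '[{"translation":[0,0,-15],"angular":[0,0,0],"jaw":0.45},{"translation":[50,0,-20],"angular":[0,0,0],"jaw":0.45},{"translation":[98,0,-20],"angular":[0,0,0],"jaw":0.45},{"translation":[98,0,-20],"angular":[0,0,0],"jaw":0.45},{"translation":[98,0,-20],"angular":[0,0,0],"jaw":0.45},{"translation":[98,0,-20],"angular":[0,0,0],"jaw":0.45},{"translation":[98,0,-20],"angular":[0,0,0],"jaw":0.45},{"translation":[98,0,-20],"angular":[0,0,0],"jaw":0.45}]'
python3 - <<'E'
from h import *
i=ctrl.camera_info('wrist'); im=snap('wrist','w8.png'); np.save('w8.npy',i['world_from_camera'])
cv2.imwrite('pics/w8c.png',cv2.resize(im[140:330,180:370,::-1],None,fx=3,fy=3,interpolation=cv2.INTER_CUBIC))
E
```

```text
t: 39.05
ee_pos: [558.9, -80.8, 147.5]
orientation: [-3.132, -0.244, 0.003]
ft_force: [1.5, 0.2, -0.2]
width: 39.5
grasp_force: 0.0
t: 40.05
ee_pos: [655.7, -65.8, 167.1]
orientation: [3.132, 0.244, 0.0]
ft_force: [0.4, -0.6, 0.2]
width: 39.6
grasp_force: 0.0
```

View pics/w8c.png

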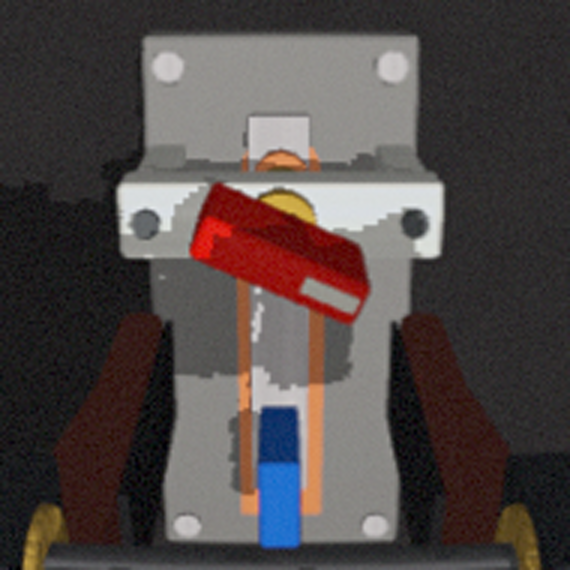

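The crop shows the blade tip edge at crop y≈115, x 248–309. The shoe's front rim is at y≈150 and the deck's far edge at y≈36. The gauge lies straight on the strip.

Run:
```python
from h import *
i=dict(ctrl.camera_info('wrist')); i['world_from_camera']=np.load('w8.npy')
b=.153;u=np.array([np.cos(b),np.sin(b)]);v=np.array([-u[1],u[0]]);a=np.array([653.7,-66.4])
for n,p,z in [('tipL',(248,115),23),('tipR',(309,115),23),('edge',(280,36),18),('edgeL',(145,36),18),('edgeR',(418,36),18),('shoe',(281,150),25)]:
    w=atz('wrist',(p[0]/3+180-.33,p[1]/3+140-.33),z,i)[:2]-a; print(n,np.round([w@u,w@v],1))
```

```text
tipL [19.6 10.6]
tipR [19.7 -8.9]
edge [44.4  0.5]
edgeL [44.7 43.8]
edgeR [ 44.9 -43.9]
shoe [8.6 0.1]
```

The tip stands out about 11 mm beyond the shoe and the blade is centred. The hand is clear of everything, so I'm handing in.

```bash
python3 -c "
from h import *
print(ctrl.close_job())"
```

```text
the job is handed in; nothing more can be done
None
```

I handed the job in at about 40 s with the gauge flat under the shoe, its tip about 11 mm beyond it, and a press of about 5 N (estimated from the drag, roughly 4 to 6 N). I overshot the knob on the first try, so I backed it off before the final clockwise turn. The arm was holding nothing, and it did not go near the beaker, jar or dish.

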